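Seat a reference cell in the corner of the alignment plate

ROBOT

A 6-joint arm with a two-finger parallel gripper is mounted at the origin on the work surface. World frame = base frame: x ahead of the robot, y to its left, z up, the work surface at z = 0. Lengths are in m, angles in rad, forces in N, time in s.
With the tool pointing down it reaches from about 0.3 to 0.875 m from the base axis. Payload 6.4 kg.
Tool frame: the origin (TCP) lies midway between the tips of the shut fingers; the grasp point (between the pads) lies 19 mm behind it; z points along the fingers, y is the line along which they close (so a half turn about z gives the same grasp; the last joint's range is limited). The gripper opens to 85 mm and grips with 20 to 120 N. Pads are 22 mm wide; open, the fingers measure 114 mm over their backs; the gripper's body (76 mm by 85 mm) begins 54 mm behind the grasp point. The pads swing forward as they close: fully open they stand 13 mm farther back than shut.
Start: joints at [1.14, 0.181, 1.607, -0, 1.354, -0.206], TCP at [0.128, 0.561, 0.231] pointing down, gripper open.
Joint ranges: [-2.99, 2.99], [-0.89, 2.07], [0.3, 2.58], [-1.14, 4.28], [0, 2.63], [-3.12, 3.12]. Speed limits (rad/s): [2.57, 2.57, 3.01, 3.14, 3.14, 3.14].

INTERFACE

Orientations are given as a unit quaternion [w, x, y, z].
In Python, from bench import status, camera, ctrl gives the robot as it stands. The module is installed in compiled form; this text tells all that it offers.
- The arm moves only by the shell command python3 -m handwheel 'ROWS'. ROWS is JSON, a list that holds one entry, the list of rows, each a list of 7 numbers: the opening, from -1 (shut) to 1 (fully open), then the shift along the tool's x, y, z in cm, then the turn, a rotation vector about the tool's x, y, z in degrees. A call has 1 to 10 rows; each row is the pose to reach, as a shift and turn from the pose commanded when the call began, along the tool's axes at that moment; what a row does not reach only later rows make up. A row lasts 1/8 s, in which the tool goes at most 62.5 mm and 10.7 degrees, less where a joint would pass 70% of its speed; a pose out of reach is approached as far as the arm can. A call with a gripper value outside its range is refused whole. The fingers move at their own pace and stop on an object; the grip force is fixed at half the most. Time passes only in rows, so rows that repeat a pose let the fingers close. It gives the time, the measured TCP pose, the force, the opening and the grip force at its end, in the units of the state.
- status.get_obs(): the state, without advancing time (a new reading comes with each control period).
- camera(name): name is "side" or "top" or "wrist"; returns a dict with "frame" (400x640x3 uint8, blue, green, red), "depth" (400x640 float32, m along the optical axis (not along the pixel's ray), 0 where there is no reading), "fx", "fy", "cx", "cy" (pixels), "extrinsics" (4x4, takes a point from camera to world coordinates); the wrist camera has in their place "hand_eye" (4x4, takes a point from camera to tool coordinates, whose origin is the TCP and whose axes are the flange's). Camera axes: x right, y down, z forward; pixel columns grow to the right and rows downward; lengths in m; the calibration is good to about 2 mm. A picture is of the moment at which its call begins: read the wrist's pose just before it.
- ctrl.hand_in(): hands the job in; it is judged then, once.
The state is a dict: "time_s": time; "q": joint angles; "dq": joint speeds; "joint_efforts": joint torques, N m; "eef_pos": TCP position; "eef_rot": TCP orientation; "wrist_force": force on the tool from outside, world axes, zero at the start; "torque": the same for the moment, N m; "opening": opening from 0.0 (shut) to 1.0 (fully open); "grasp_force": force on a finger pad.
Only numpy, scipy, OpenCV 4.12 (cv2) and the standard library are available. Lean on these libraries where they do the work, as an engineer would, in place of code of your own. Each camera call takes 0.05 s, during which the arm holds its last target. There are 200 camera calls.

TASK

With the fingertips, push the white solar-cell carrier flat against the blue rail, then slide it along the rail, keeping it against the rail, all the way into the corner at the green-topped stop, so that it ends flush with both the rail and that stop. It must stay lying on the plate (slide it, do not lift or tip it). Leave the brass post, the vial and the screwdriver where they stand, and finish with the hand clear.

Things in the scene. Friction and masses are not known exactly. Their poses are not given: they have to be found in the camera images.
- stage: Fixed dark grey plate on the bench, top 10 mm above the bench, x -110 to +60, y -190 to +190 mm about its origin (on its underside). At yaw 0 x points away from the robot, y left. A blue rail 12 mm tall runs along y; its face is at x = +45 mm, looking to -x. A cross stop closes each end of the rail: inner faces at y = +160 and -160 mm. Pose differs from run to run, yaw up to 0.3 rad.
- rail_mid (a point): Point on the rail's face, half-way along, at the height of the plate's top; axes as the plate's. At each end, facing the rail, stands a small fixed dark lip 10 mm tall: plate x -13 to -3 mm, from the stop's inner face 10 mm inwards (|y| 150 to 160 mm). So each corner is a pocket 48 mm wide, entered along the rail.
- stop_green_ref (a point): Centre of the 16 mm thick stop with the green top (18 mm tall above the plate), 6 mm above the plate, at plate x = +23 mm and y = +168 or -168 mm (green and orange may be either way round). It lies on the line the carrier's centre follows when flush with the rail; a fully seated carrier's centre is 46 mm from it.
- stop_orange_ref (a point): The same point on the orange-topped stop at the other end of the rail: not the target.
- carrier: Loose white flat carrier with a dark blue cell on top, about 90 g, 44 (x) by 76 (y) by 12 mm (z); origin: centre of its underside. Its straight +x side goes against the rail (centre then at plate x = +23 mm). The -x side, towards the robot, has a finger notch through its full height: y -20 to +20, x -22 to -10 mm. It starts near mid-rail, 15 to 35 mm short of the rail, turned up to 0.25 rad.
- probe_post: Bystander: loose brass post 46 mm tall, 28 mm across the foot, standing on the plate near its robot-side edge. Origin: centre of its foot.
- vial: Bystander: loose glass vial with blue cap, 32 mm across, 60 mm tall, standing on the bench to the left of the plate. Origin: centre of its underside.
- driver: Bystander: loose screwdriver 170 mm long, lying on the bench to the right of the plate, pointing roughly away from the robot. Origin: its middle, on the bench; x runs along it.
There are look-alikes about, which are no part of the job. Of the things like the carrier, leave any that is brown or orange; of the rest the larger one is meant.

How it is judged:
By the outcome, as a careful person would: the job done as asked, in the order asked, and still so for the second after the job is handed in, with the robot touching nothing.
It also fails if it takes over 64 s, if anything falls off the work surface, if the arm or the gripper's body presses on something with over 40 N, if the wrist force passes 120 N, or if a joint passes its speed limit or range.

## Working session

There is one attempt and no reset: what is moved stays moved. The work goes in short steps, Python scripts to look and compute and a shell command to move; the robot and the scene stay as the last step left them, time stands still between calls to the robot, and variables do not carry over. Pictures are saved under pics/ and viewed, at most 10 in all, crops included, and the job is handed in when it is done.

```bash
mkdir -p pics
cat > h.py <<'E'
import numpy as np, cv2
from bench import status, camera, ctrl
from scipy.spatial.transform import Rotation as R
def tool():
    s=status.get_obs(); q=s["eef_rot"]
    T=np.eye(4); T[:3,:3]=R.from_quat([q[1],q[2],q[3],q[0]]).as_matrix(); T[:3,3]=s["eef_pos"]; return T
def shot(name):
    T=tool(); c=camera(name)
    c["M"]=T@c["hand_eye"] if name=="wrist" else np.array(c["extrinsics"]); return c
def cloud(c):
    v,u=np.mgrid[:400,:640]; d=c["depth"]
    P=np.stack([(u-c["cx"])/c["fx"]*d,(v-c["cy"])/c["fy"]*d,d],-1)
    return P@c["M"][:3,:3].T+c["M"][:3,3]
def onz(c,u,v,z):
    r=c["M"][:3,:3]@np.array([(u-c["cx"])/c["fx"],(v-c["cy"])/c["fy"],1.]); o=c["M"][:3,3]
    return o+r*(z-o[2])/r[2]
E
python3 - <<'E'
from h import *
import pickle
for n in("top","side"):
    c=shot(n); pickle.dump(c,open(n+".pkl","wb")); cv2.imwrite(f"pics/{n}0.png",c["frame"])
    print(n,c["M"].round(3).tolist())
print(status.get_obs())
E
```

```text
top [[-0.018, -0.995, 0.102, 0.433], [-1.0, 0.02, 0.015, -0.009], [-0.017, -0.102, -0.995, 0.942], [0.0, 0.0, 0.0, 1.0]]
side [[-0.993, -0.072, 0.099, 0.409], [-0.122, 0.638, -0.76, 1.02], [-0.008, -0.766, -0.642, 0.881], [0.0, 0.0, 0.0, 1.0]]
{'time_s': 0.1, 'q': array([ 1.13970866e+00,  1.81460925e-01,  1.60788840e+00, -2.33762589e-05,
        1.35384135e+00, -2.06279754e-01]), 'dq': array([ 0.0008124 , -0.00215514, -0.00219639, -0.00129932,  0.0002947 ,
       -0.0017987 ]), 'joint_efforts': array([ 1.08758127e-05, -4.45883632e+01, -3.52236307e+01, -2.76191950e-04,
        4.30278407e-03, -5.52217386e-05]), 'eef_pos': array([0.12794373, 0.56007169, 0.23048701]), 'eef_rot': array([-2.39506474e-04,  1.12164862e-01,  9.93689290e-01, -7.62356514e-04]), 'wrist_force': array([-0.42253592, -0.47419972, -0.07214798]), 'torque': array([-0.00894847, -0.04967325,  0.03099403]), 'grasp_force': 0.0, 'opening': 1.0012065480726482}
```

View pics/top0.png

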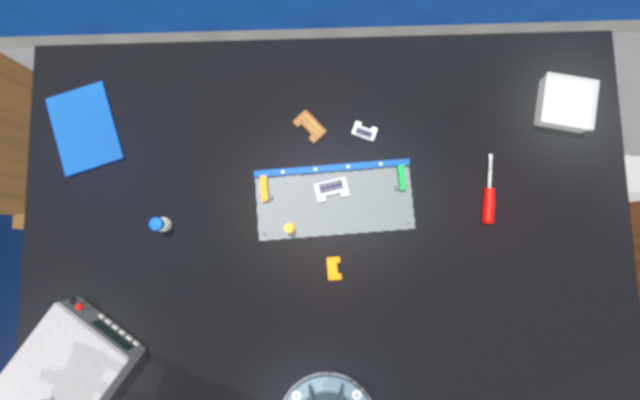

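The candidates are white on the plate (332,188), white and smaller off the plate (365,131), brown (310,126) and orange (334,268). I choose (332,188). The green stop is at the right end (402,178), orange at (265,188), and the post at (289,229). I'll check this in a close crop.

Run:
```python
from h import *
import pickle
c=pickle.load(open("top.pkl","rb"))
cv2.imwrite("pics/top0c.png",cv2.resize(c["frame"][110:250,250:420],None,fx=4.7,fy=4.2*4.7/4.2*0.9,interpolation=cv2.INTER_CUBIC)[:600])
```

```text
(no output)
```

View pics/top0c.png

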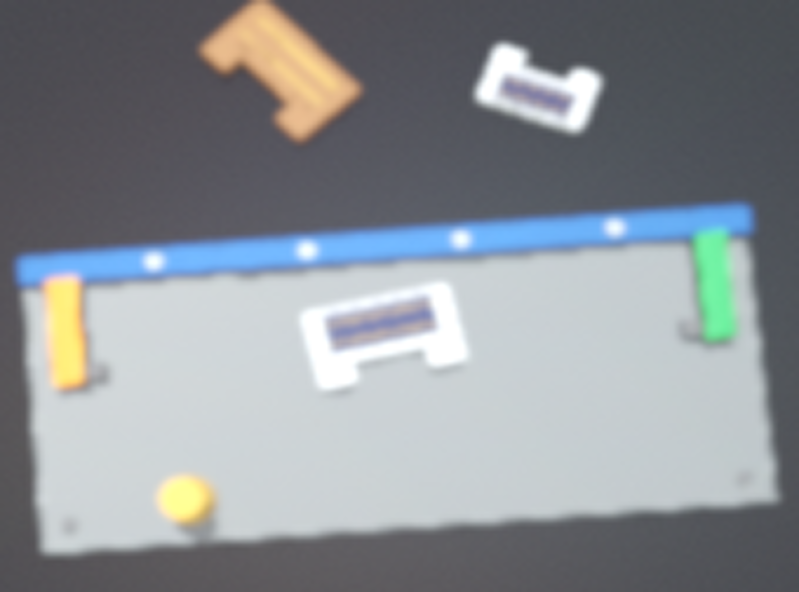

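The chosen carrier is the larger white one, on the plate, with its notch facing the robot. Green is at the -y end. Next I'll compute poses from it.

```bash
cat >> h.py <<'E'
def masks(c,roi):
    hsv=cv2.cvtColor(c["frame"],cv2.COLOR_BGR2HSV); H,S,V=cv2.split(hsv); r=np.zeros(H.shape,bool); r[roi[1]:roi[3],roi[0]:roi[2]]=1
    return {k:m&r for k,m in dict(blue=(H>100)&(H<118)&(S>150)&(V>120),green=(H>50)&(H<75)&(S>120),orange=(H>8)&(H<24)&(S>140),white=(V>215)&(S<40)).items()}
def rect(c,m,z):
    cs,_=cv2.findContours(m.astype(np.uint8),cv2.RETR_EXTERNAL,cv2.CHAIN_APPROX_NONE); k=max(cs,key=cv2.contourArea)[:,0]
    P=np.array([onz(c,u,v,z)[:2] for u,v in k]); (a,b),w,an=cv2.minAreaRect((P*1000).astype(np.float32))
    return (round(a,1),round(b,1)),tuple(round(x,1) for x in w),round(an,2)
E
python3 - <<'E'
from h import *
import pickle
c=pickle.load(open("top.pkl","rb")); W=cloud(c)
m=masks(c,(250,150,420,245))
for k,z in dict(blue=.022,green=.028,orange=.028,white=.022).items():
    print(k,m[k].sum(),rect(c,m[k],z),"depth z",np.median(W[m[k]][:,2]).round(4))
print(onz(c,289,229,.056),onz(c,288,228,.056),W[215,340],W[215,380])
E
```

```text
blue 14 ((614.3, -203.5), (11.1, 5.4), 74.4) depth z 0.024
green 122 ((574.6, -192.3), (56.6, 12.7), 3.33) depth z 0.028
orange 4 ((526.4, 139.0), (2.4, 0.0), -91.12) depth z 0.0282
white 2190 ((546.4, 55.8), (103.2, 241.1), 19.82) depth z 0.0109
[0.45485481 0.07774838 0.056     ] [0.45720837 0.08004711 0.056     ] [ 0.48781246 -0.04274159  0.00987804] [ 0.48604168 -0.14029297  0.00862447]
```

Run:
```python
from h import *
import pickle
c=pickle.load(open("top.pkl","rb"))
f=lambda X,Y,z:(onz(c,250+(X+.5)/4.7-.5,110+(Y+.5)/4.23-.5,z)*1000)[:2].round(1)
g,o=f(714,286,.028),f(67,332,.028); print("g,o",g,o,np.linalg.norm(g-o))
a,b=f(25,284,.022),f(750,236,.022)
for n,d in(("stops",o-g),("rail",a-b)): print(n,"yaw",np.arctan2(-d[0],d[1]),d)
print("rail pts",a,b)
K=[f(*p,.022) for p in((301,312),(450,282),(468,362),(323,390))]; print(K,"cen",np.mean(K,0)); d=K[0]-K[1]; print("c yaw",np.arctan2(-d[0],d[1]))
yaw=np.arctan2(-(a-b)[0],(a-b)[1]); ex=np.array([np.cos(yaw),np.sin(yaw)]);ey=np.array([-ex[1],ex[0]])
P0=(g+o)/2
for n,p in(("cen",np.mean(K,0)),("post",f(186,499,.056)),("railA",a),("g",g),("o",o)): print(n,"plate rel mid-stops",(p-P0)@ex,(p-P0)@ey)
```

```text
g,o [ 575.1 -192.4] [555.3 140.4] 333.3884821045862
stops yaw 0.05942514307936581 [-19.8 332.8]
rail yaw 0.05360066723708059 [-20.2 376.5]
rail pts [584.5 163.2] [ 604.7 -213.3]
[array([565.3,  20. ]), array([581.1, -57.5]), array([534.6, -65.6]), array([520. ,   9.4])] cen [550.25  -23.425]
c yaw 0.20111485834579773
cen plate rel mid-stops -14.79057359307713 3.372248180038179
post plate rel mid-stops -101.41188799137049 108.88952646616538
railA plate rel mid-stops 29.408672801709375 187.89427868895314
g plate rel mid-stops 0.9709010904766461 -166.69141354932626
o plate rel mid-stops -0.9709010904767598 166.69141354932628
```

```bash
python3 -m handwheel '[[[-1,-5,-5,0,0,0,-3],[-1,-10,-10,0,0,0,-6],[-1,-15,-15,0,0,0,-9],[-1,-20,-20,0,0,0,-12],[-1,-25,-25,0,0,0,-16],[-1,-30,-30,0,0,0,-16],[-1,-35,-34.5,0,0,0,-16],[-1,-40,-39,0,0,0,-16],[-1,-45,-43.5,0,0,0,-16],[-1,-49,-48,0,0,0,-16]]]'; python3 -m handwheel '[[[-1,0,0,0,0,0,0],[-1,0,0,0,0,0,0],[-1,0,0,0,0,0,0]]]'
python3 - <<'E'
from h import *
import pickle
s=status.get_obs(); print(s["time_s"],s["eef_pos"],tool()[:3,:3].round(3),s["opening"])
c=shot("wrist"); pickle.dump(c,open("w1.pkl","wb")); cv2.imwrite("pics/w1.png",c["frame"]); print(c["M"].round(3))
E
```

```text
time_s: 1.35
eef_pos: [0.4674, 0.0333, 0.2312]
eef_rot: [0.0, -0.027, 1.0, 0.0]
wrist_force: [0.4, 0.5, 0.6]
opening: 0.0
grasp_force: 0.0
time_s: 1.72
eef_pos: [0.4658, 0.0364, 0.2311]
eef_rot: [-0.0, -0.028, 1.0, 0.0]
wrist_force: [-0.4, 0.2, -0.3]
opening: 0.001
grasp_force: 0.0
1.725 [0.4658259  0.03642179 0.2310729 ] [[-0.998 -0.056 -0.001]
 [-0.056  0.998  0.   ]
 [ 0.001  0.    -1.   ]] 0.0012158000074075164
[[-0.055  0.963  0.264  0.399]
 [ 0.998  0.052  0.016  0.032]
 [ 0.002  0.265 -0.964  0.374]
 [ 0.     0.     0.     1.   ]]
```

View pics/w1.png

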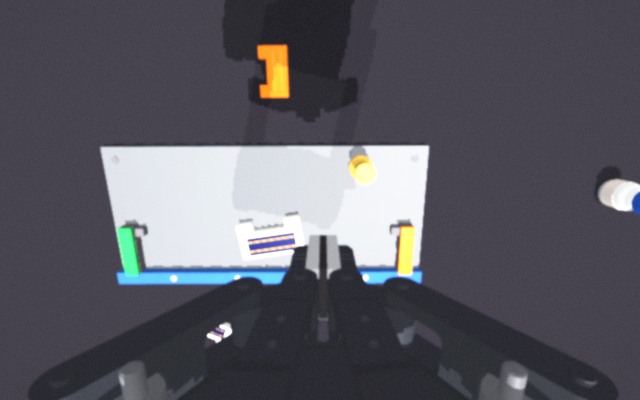

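The picture shows the hand square to the plate, carrier at (271,238), green stop at (129,250), post at (362,170), and the rail front edge at about row 270. I'll enlarge it to read positions.

Run:
```python
import cv2
f=cv2.imread("pics/w1.png")[200:290,110:310]; cv2.imwrite("pics/w1c.png",cv2.resize(f,None,fx=4,fy=4,interpolation=cv2.INTER_CUBIC))
```

```text
(no output)
```

View pics/w1c.png

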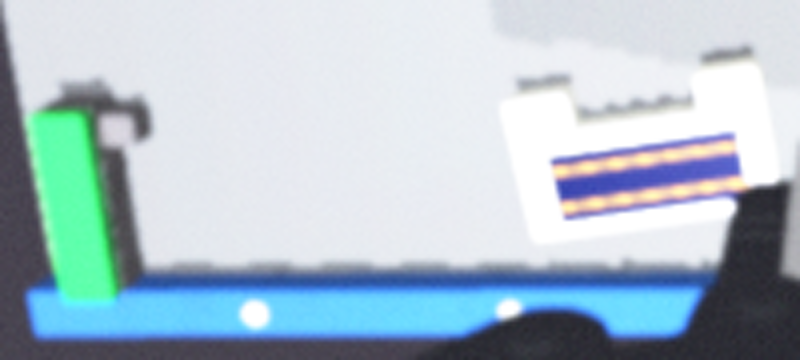

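Run:
```python
from h import *
import pickle
c=pickle.load(open("w1.pkl","rb"))
f=lambda X,Y,z:(onz(c,110+(X+.5)/4-.5,200+(Y+.5)/4-.5,z)*1000)[:2].round(1)
a,b=f(30,289,.022),f(700,286,.022); d=b-a; yaw=np.arctan2(-d[0],d[1]); print("rail",a,b,"yaw",yaw)
ex=np.array([np.cos(yaw),np.sin(yaw)]);ey=np.array([-ex[1],ex[0]])
gi=(f(88,112,.028)+f(118,300,.028))/2
print("green inner",f(88,112,.028),f(118,300,.028))
org=a+ex*-45; org=org+ey*((gi-org)@ey+160); print("plate origin",org)
pl=lambda p:np.array([(p-org)@ex,(p-org)@ey]).round(1)
for n,p in dict(nl=(500,103),nr=(757,62),fl=(537,243),n1=(570,92),n2=(582,125),n3=(695,108),n4=(695,70)).items(): print(n,f(*p,.022),pl(f(*p,.022)))
print("nl,fl base rail",pl(f(160,270,.010)),pl(f(700,268,.010)))
print("tcp",pl(tool()[:2,3]*1000), "toolyaw",np.arctan2(-tool()[0,1]*-1*-1,tool()[1,1]))
```

```text
rail [ 604.5 -212.8] [592.2  -4.1] yaw 0.05886817595383182
green inner [ 541.8 -184.7] [ 603.3 -182. ]
plate origin [548.32422251 -24.50013917]
nl [534.7 -65.2] [-16.  -39.8]
nr [517.7  11.1] [-28.5  37.3]
fl [580.2 -54.7] [ 30. -32.]
n1 [530.1 -44.3] [-19.4 -18.7]
n2 [540.5 -40.8] [ -8.8 -15.8]
n3 [533.2  -7. ] [-14.1  18.4]
n4 [521.2  -7.2] [-26.1  18.9]
nl,fl base rail [  44.9 -157.1] [45.1 16.4]
tcp [-78.6  65.8] toolyaw 0.056541315245434286
```

```bash
python3 -m handwheel '[[[-1,-1.5,-3.5,0,0,0,0],[-1,-2.9,-6.6,0,0,0,0],[-1,-2.9,-6.6,3,0,0,0],[-1,-2.9,-6.6,7,0,0,0],[-1,-2.9,-6.6,11,0,0,0],[-1,-2.9,-6.6,15,0,0,0],[-1,-2.9,-6.6,18,0,0,0],[-1,-2.9,-6.6,20,0,0,0],[-1,-2.9,-6.6,21,0,0,0],[-1,-2.9,-6.6,21.5,0,0,0]]]'; python3 -m handwheel '[[[-1,0,0,0,0,0,0],[-1,0,0,0,0,0,0],[-1,0,0,0,0,0,0]]]'
cat >> h.py <<'E'
Y=.0575; EX=np.array([np.cos(Y),np.sin(Y)]); EY=np.array([-EX[1],EX[0]]); ORG=np.array([548.3,-24.5])
def pl(p): p=np.asarray(p)[:2]-ORG; return np.array([p@EX,p@EY]).round(1)
def st():
    s=status.get_obs(); f=s["wrist_force"]; print(s["time_s"],"plate",pl(s["eef_pos"]*1000),"z",s["eef_pos"][2].round(4),"F plate",(f[:2]@EX).round(1),(f[:2]@EY).round(1),f[2].round(1))
E
python3 - <<'E'
from h import *
import pickle
st(); c=shot("wrist"); pickle.dump(c,open("w2.pkl","wb")); cv2.imwrite("pics/w2.png",c["frame"])
E
```

```text
time_s: 3.02
eef_pos: [0.4992, -0.0284, 0.0163]
eef_rot: [0.0, -0.028, 1.0, -0.0]
wrist_force: [0.1, 1.0, 0.0]
opening: -0.001
grasp_force: 0.0
time_s: 3.4
eef_pos: [0.4996, -0.0293, 0.0169]
eef_rot: [0.001, -0.027, 1.0, -0.0]
wrist_force: [-0.6, -0.2, 0.0]
opening: 0.0
grasp_force: 0.0
3.4 plate [-48.9  -2. ] z 0.0169 F plate -0.6 -0.2 0.0
```

View pics/w2.png

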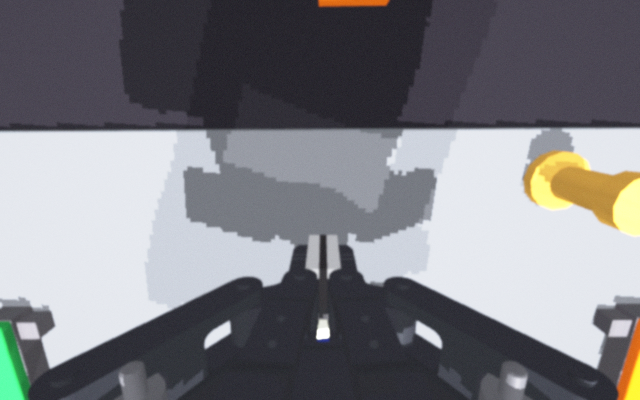

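The hand is down in front of the notch and clear of the post at (555,180); the fingers hide the carrier. Now I'll enter the notch and push.

```bash
python3 -m handwheel '[[[-1,-0.5,0.3,0.2,0,0,0],[-1,-1.2,0.3,0.2,0,0,0],[-1,-1.7,0.3,0.2,0,0,0],[-1,-2.1,0.3,0.2,0,0,0],[-1,-2.4,0.3,0.2,0,0,0],[-1,-2.7,0.3,0.2,0,0,0],[-1,-3.0,0.3,0.2,0,0,0],[-1,-3.3,0.3,0.2,0,0,0],[-1,-3.6,0.3,0.2,0,0,0],[-1,-3.9,0.3,0.2,0,0,0]]]' | tr '\n' ' '; python3 -c "from h import *;st()"; python3 -m handwheel '[[[-1,-0.2,0,0,0,0,0],[-1,-0.4,0,0,0,0,0],[-1,-0.6,0,0,0,0,0],[-1,-0.8,0,0,0,0,0],[-1,-0.9,0,0,0,0,0],[-1,-0.9,0,0,0,0,0]]]'|tr '\n' ' '
python3 - <<'E'
from h import *
import pickle
st(); 
for n in("top","side"):
    c=shot(n); pickle.dump(c,open(n+"3.pkl","wb"))
    x=(250,110,420,250) if n=="top" else (200,130,440,300)
    f=c["frame"]
    if n=="side": cv2.imwrite("pics/s3.png",f)
    else: cv2.imwrite("pics/t3.png",cv2.resize(f[140:250,250:420],None,fx=4.7,fy=4.7,interpolation=cv2.INTER_CUBIC))
E
```

```text
time_s: 4.7 eef_pos: [0.538, -0.0239, 0.0143] eef_rot: [-0.0, -0.027, 1.0, 0.0] wrist_force: [0.1, 0.1, -0.3] opening: 0.001 grasp_force: 0.2 4.7 plate [-10.2   1.2] z 0.0143 F plate 0.1 0.1 -0.3
time_s: 5.45 eef_pos: [0.547, -0.0235, 0.0143] eef_rot: [0.0, -0.027, 1.0, -0.0] wrist_force: [-0.4, -0.5, 0.4] opening: 0.003 grasp_force: 0.0 5.45 plate [-1.2  1.1] z 0.0143 F plate -0.4 -0.5 0.4
```

View pics/s3.png

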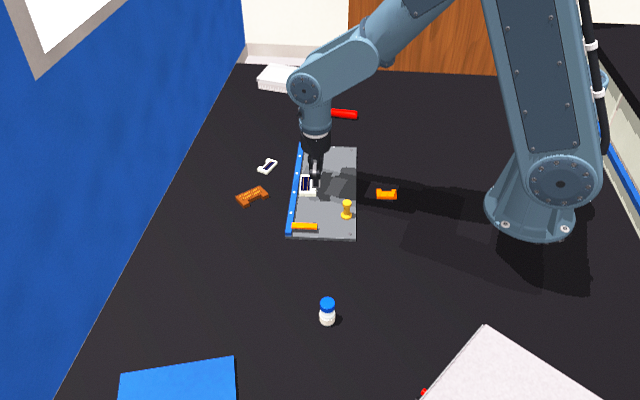

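The side view shows the carrier at (306,185) lying near the rail, with the finger at its notch. I'll push on gently until the force rises.

```bash
python3 -m handwheel '[[[-1,-0.1,0,0,0,0,0],[-1,-0.2,0,0,0,0,0],[-1,-0.3,0,0,0,0,0],[-1,-0.4,0,0,0,0,0],[-1,-0.4,0,0,0,0,0]]]' >/dev/null; python3 -c "from h import *;st()"; python3 -m handwheel '[[[-1,-0.1,0,0,0,0,0],[-1,-0.2,0,0,0,0,0],[-1,-0.2,0,0,0,0,0]]]'>/dev/null; python3 -c "from h import *;st()"
```

```text
6.175 plate [2.8 1.1] z 0.0143 F plate -0.0 -0.4 0.7
6.55 plate [3.8 1.2] z 0.0141 F plate -4.9 0.5 4.0
```

```bash
python3 -m handwheel '[[[-1,-0.1,0,0,0,0,0],[-1,-0.1,0,0,0,0,0],[-1,-0.1,0,0,0,0,0]]]'>/dev/null
python3 - <<'E'
from h import *
st(); c=shot("top"); cv2.imwrite("pics/t3.png",cv2.resize(c["frame"][150:220,250:420],None,fx=4.7,fy=4.7,interpolation=cv2.INTER_CUBIC))
E
```

```text
6.925 plate [3.9 1.3] z 0.0139 F plate -8.1 -0.4 5.5
```

View pics/t3.png

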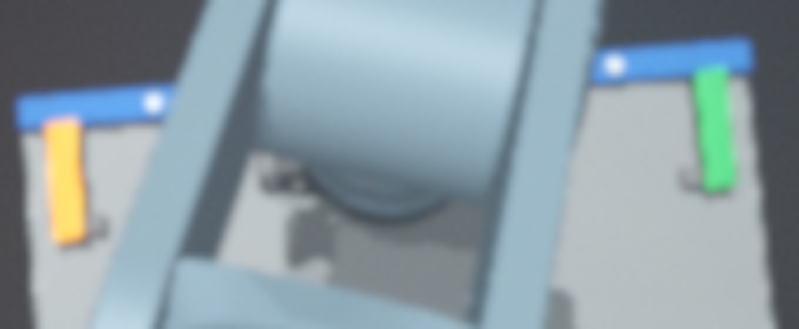

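The arm hides the carrier in the top view, but the force (8 N) shows it is against the rail. Now I'll slide toward green, keeping the press.

```bash
python3 -m handwheel '[[[-1,0,-0.4,0,0,0,0],[-1,0,-0.9,0,0,0,0],[-1,0,-1.4,0,0,0,0],[-1,0,-1.9,0,0,0,0],[-1,0,-2.4,0,0,0,0],[-1,0,-2.9,0,0,0,0],[-1,0,-3.4,0,0,0,0],[-1,0,-3.7,0,0,0,0],[-1,0,-4,0,0,0,0],[-1,0,-4,0,0,0,0]]]'>/dev/null
python3 - <<'E'
from h import *
st(); c=shot("wrist"); cv2.imwrite("pics/w4.png",c["frame"])
c=shot("side"); cv2.imwrite("pics/s4.png",cv2.resize(c["frame"][130:250,250:390],None,fx=4.5,fy=4.5,interpolation=cv2.INTER_CUBIC))
E
```

```text
8.225 plate [  3.9 -38.2] z 0.0133 F plate -4.6 0.1 0.1
```

View pics/s4.png

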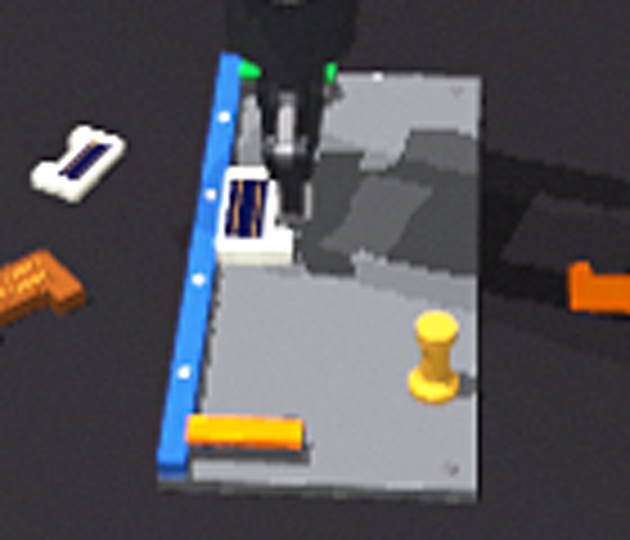

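The carrier is flat on the plate, along the rail (crop 255,210), and moving with the finger in its notch. Continue.

```bash
python3 -m handwheel '[[[-1,-0.05,-0.5,-0.05,0,0,0],[-1,-0.05,-1.1,-0.05,0,0,0],[-1,-0.05,-1.7,-0.05,0,0,0],[-1,-0.05,-2.3,-0.05,0,0,0],[-1,-0.05,-2.9,-0.05,0,0,0],[-1,-0.05,-3.5,-0.05,0,0,0],[-1,-0.05,-4.1,-0.05,0,0,0],[-1,-0.05,-4.7,-0.05,0,0,0],[-1,-0.05,-5.3,-0.05,0,0,0],[-1,-0.05,-5.3,-0.05,0,0,0]]]'>/dev/null; python3 -c "from h import *;st()"; python3 -m handwheel '[[[-1,0,-0.5,0,0,0,0],[-1,0,-1,0,0,0,0],[-1,0,-1.5,0,0,0,0],[-1,0,-2,0,0,0,0],[-1,0,-2.4,0,0,0,0],[-1,0,-2.7,0,0,0,0],[-1,0,-2.7,0,0,0,0]]]'>/dev/null; python3 -c "from h import *;st()"
```

```text
9.575 plate [  4.  -91.5] z 0.0136 F plate -5.7 -0.0 -0.8
10.45 plate [   4.1 -118.2] z 0.0136 F plate -4.7 0.0 -0.7
```

```bash
python3 -m handwheel '[[[-1,0,-0.2,0,0,0,0],[-1,0,-0.4,0,0,0,0],[-1,0,-0.6,0,0,0,0],[-1,0,-0.8,0,0,0,0],[-1,0,-0.8,0,0,0,0]]]'>/dev/null; python3 -c "from h import *;st()"; python3 -m handwheel '[[[-1,0,-0.1,0,0,0,0],[-1,0,-0.2,0,0,0,0],[-1,0,-0.3,0,0,0,0],[-1,0,-0.3,0,0,0,0]]]'>/dev/null; python3 -c "from h import *;st()"
```

```text
11.075 plate [   4.1 -126. ] z 0.0136 F plate -4.4 1.9 -0.7
11.575 plate [   4.1 -128.9] z 0.0136 F plate -4.1 1.3 -1.0
```

```bash
python3 -m handwheel '[[[-1,0,-0.1,0,0,0,0],[-1,0,-0.2,0,0,0,0],[-1,0,-0.2,0,0,0,0]]]'>/dev/null; python3 -c "from h import *;st()"; python3 -m handwheel '[[[-1,0,-0.1,0,0,0,0],[-1,0,-0.2,0,0,0,0],[-1,0,-0.2,0,0,0,0]]]'>/dev/null; python3 -c "from h import *;st()"
```

```text
11.95 plate [   4.1 -130.9] z 0.0136 F plate -4.8 1.1 -0.9
12.325 plate [   4.1 -131.8] z 0.0135 F plate -4.3 5.1 -0.0
```

Run:
```python
from h import *
c=shot("wrist"); a=c["frame"][250:400,0:640]
c=shot("side"); b=c["frame"][115:215,260:390]
cv2.imwrite("pics/s5.png",cv2.resize(b,None,fx=5.5,fy=5.5,interpolation=cv2.INTER_CUBIC))
```

```text
(no output)
```

View pics/s5.png

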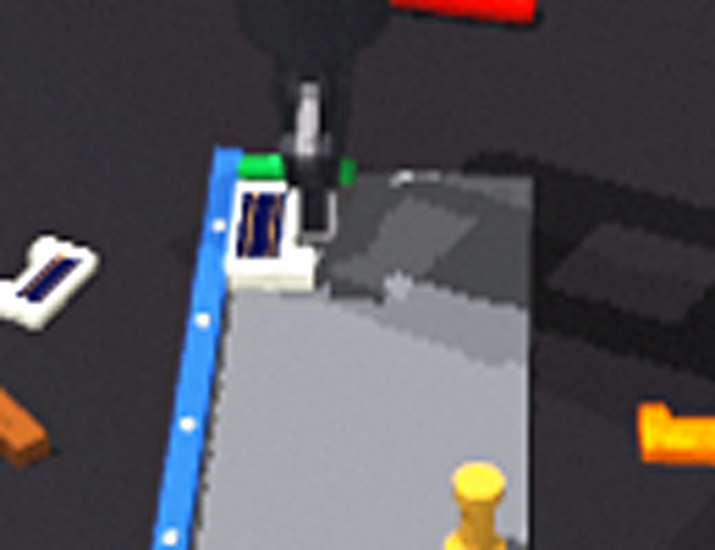

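The carrier is at the green stop, and force is just rising. I'll press to seat it, then leave diagonally so neither contact drags it.

```bash
python3 -m handwheel '[[[-1,0,-0.1,0,0,0,0],[-1,0,-0.2,0,0,0,0],[-1,-0.1,-0.25,0,0,0,0],[-1,-0.1,-0.25,0,0,0,0],[-1,-0.1,-0.25,0,0,0,0]]]'>/dev/null; python3 -c "from h import *;st()"
```

```text
13.05 plate [   4.1 -132.3] z 0.0133 F plate -5.8 13.5 5.6
```

```bash
python3 -m handwheel '[[[-1,0.3,0.35,0,0,0,0],[-1,0.9,0.8,0,0,0,0],[-1,2,0.9,0,0,0,0],[-1,4,0.9,0,0,0,0],[-1,5.5,0.9,0,0,0,0],[-1,5.5,0.9,-3,0,0,0],[-1,5.5,0.9,-7,0,0,0],[-1,5.5,1,-12,0,0,0],[-1,7,2,-17,0,0,0],[-1,10,3,-20,0,0,0]]]'>/dev/null; python3 -m handwheel '[[[-1,2,2,0,0,0,0],[-1,2,2,0,0,0,0],[-1,2,2,0,0,0,0]]]'>/dev/null
python3 - <<'E'
from h import *
import pickle
st(); c=shot("wrist"); pickle.dump(c,open("w6.pkl","wb")); cv2.imwrite("pics/w6.png",cv2.resize(c["frame"][180:330,150:350],None,fx=4,fy=4,interpolation=cv2.INTER_CUBIC))
E
```

```text
14.675 plate [-112.9  -86.6] z 0.2148 F plate -0.8 -0.3 -0.3
```

View pics/w6.png

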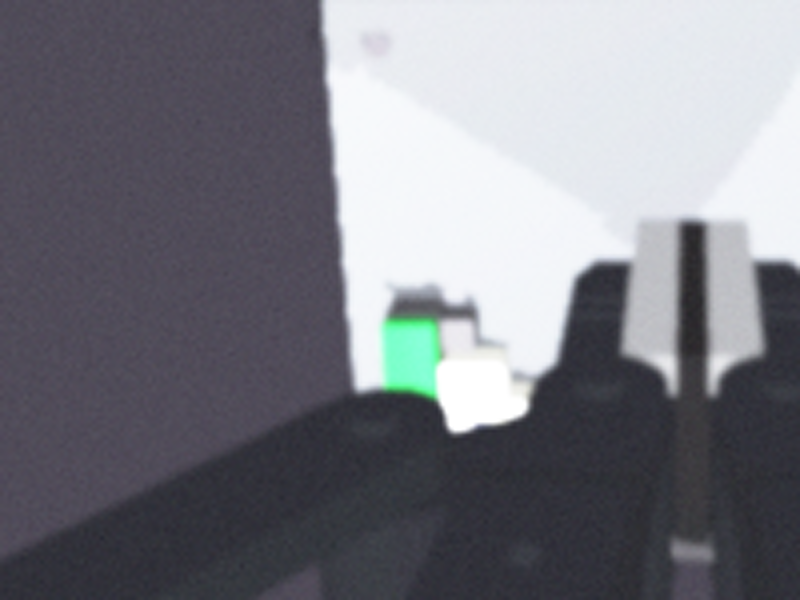

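I've used all ten views, so I'll move aside and check numerically with the top camera and depth.

```bash
python3 -m handwheel '[[[-1,0,5,0,0,0,0],[-1,0,10,0,0,0,0],[-1,0,15,0,0,0,0],[-1,0,20,0,0,0,0],[-1,0,25,0,0,0,0],[-1,0,28,0,0,0,0],[-1,0,28,0,0,0,0],[-1,0,28,0,0,0,0]]]'>/dev/null
python3 - <<'E'
from h import *
import pickle
st(); c=shot("top"); b=pickle.load(open("top.pkl","rb"))
f=c["frame"]; roi=np.zeros(f.shape[:2],bool); roi[150:215,350:412]=1
# new-white pixels = carrier; old scene as background
d=(f.astype(int)-b["frame"]).sum(2)
g=(cv2.cvtColor(f,cv2.COLOR_BGR2GRAY)); print("plate/white grey",g[225,340],g[roi].max())
np.set_printoptions(linewidth=250)
for v in range(162,204,2): print(v,g[v,352:412:2])
m=(np.abs(d)>90)&roi; r=rect(c,m,.022); print("changed",m.sum(),r,pl(r[0]))
# bystanders: changed pixels elsewhere
for n,(x0,y0,x1,y1) in dict(post=(275,215,305,245),vial=(140,205,180,240),driver=(475,145,505,230),small=(345,115,385,145)).items(): print(n,(np.abs(d[y0:y1,x0:x1])>90).sum())
E
```

```text
15.725 plate [-112.   193.3] z 0.2143 F plate 0.2 -0.1 -0.2
plate/white grey 204 255
162 [122 127 131 132 140 145 148 149 151 151 155 159 160 181 222 197 163 161 161 161 160 161 159 159 160 160 158 157 150 105]
164 [163 165 166 165 166 167 166 165 166 165 165 166 165 190 241 213 170 168 172 174 179 191 189 171 177 184 172 143 133 100]
166 [169 168 169 169 167 166 166 174 184 189 195 203 211 220 230 227 219 224 239 243 246 255 254 213 195 192 175 149 127  90]
168 [161 158 154 152 149 147 157 238 254 240 228 228 231 232 230 220 201 196 197 189 190 255 255 229 196 193 191 192 165  97]
170 [147 157 159 159 159 165 186 254 255 226 173 174 174 169 162 164 158 152 151 150 152 245 255 235 197 193 199 200 180 109]
172 [190 199 201 201 200 200 204 248 255 224 153 137 133 132 128 131 126 121 118 116 124 226 255 245 197 194 201 202 191 121]
174 [205 206 205 205 204 205 205 243 255 232 143 142 138 140 142 143 148 158 158 155 155 229 255 250 197 194 199 200 191 120]
176 [205 205 205 205 205 205 205 237 255 249 165 159 161 167 172 181 179 187 203 211 216 246 255 251 201 194 193 195 189 121]
178 [20
[... 1030 characters left out ...]
203 203 203 203 203 203 202 202 202 202 201 201 201 200 200 200 199 199 197 198 198 198 198 188]
196 [204 204 204 203 204 203 203 203 203 203 203 203 202 202 202 201 201 201 201 201 200 200 199 199 199 199 199 199 198 188]
198 [204 204 204 204 203 203 203 203 203 202 202 202 202 201 202 202 201 201 201 200 200 199 199 199 199 199 198 198 198 193]
200 [205 205 203 203 203 203 203 203 202 202 202 202 202 202 201 202 201 201 201 200 200 199 199 199 199 198 198 198 197 195]
202 [204 204 203 203 203 202 203 202 202 202 202 202 201 201 201 201 201 200 200 200 200 200 199 199 198 198 197 197 198 198]
changed 485 ((583.0, -147.6), (47.6, 81.4), 4.06) [  27.6 -124.9]
post 0
vial 1111
driver 0
small 0
```

Run:
```python
from h import *
import pickle
c=shot("top"); g=cv2.cvtColor(c["frame"],cv2.COLOR_BGR2GRAY).astype(float)
def cross(a,t): # last index where a crosses below t
    i=np.where((a[:-1]>=t)&(a[1:]<t))[0][-1]; return i+(a[i]-t)/(a[i]-a[i+1])
for u in(368,369,370,371,372,393,394,395,396):
    v=178+cross(g[178:192,u],226); print("near ear",u,round(v,2),pl(onz(c,u,v,.022)*1000))
for v in(170,174,178,181,184):
    l=372-cross(g[v,372:360:-1] if v>177 else np.r_[g[v,368:360:-1]],228)-(0 if v>177 else 4); print("left edge",v,round(l,2),pl(onz(c,l,v,.022)*1000))
    if v<184:
        r=396+cross(g[v,396:404],226); print("right",pl(onz(c,r,v,.022)*1000))
f=c["frame"]; print("rail-carrier columns BGR")
for u in(368,380,396): print(u,[f[v,u].tolist() for v in range(162,169)])
hsv=cv2.cvtColor(f,cv2.COLOR_BGR2HSV); sc=shot("side"); b=pickle.load(open("side3.pkl","rb"))
cap=lambda f:np.argwhere(cv2.inRange(cv2.cvtColor(f,cv2.COLOR_BGR2HSV)[290:330,310:345],(100,150,80),(125,255,255))>0)
for x in(sc["frame"],b["frame"]): p=cap(x); print("vial cap side",len(p),p.mean(0).round(1) if len(p) else "")
```

```text
near ear 368 185.87 [  3.2 -87.6]
near ear 369 186.05 [  2.5 -90. ]
near ear 370 186.0 [  2.5 -92.4]
near ear 371 185.91 [  2.5 -94.8]
near ear 372 185.85 [  2.5 -97.3]
near ear 393 184.02 [   3.  -148.3]
near ear 394 183.94 [   3.  -150.7]
near ear 395 183.85 [   3.  -153.1]
near ear 396 183.81 [   2.9 -155.6]
left edge 170 365.32 [ 42.5 -84.5]
right [  36.2 -164.5]
left edge 174 365.44 [ 32.7 -84. ]
right [  26.4 -164.4]
left edge 178 366.0 [ 22.8 -84.5]
right [  16.5 -164.5]
left edge 181 366.19 [ 15.4 -84.3]
right [   9.1 -164.5]
left edge 184 366.48 [  8.  -84.3]
rail-carrier columns BGR
368 [[227, 160, 102], [244, 174, 107], [249, 178, 109], [249, 180, 112], [252, 192, 142], [255, 229, 207], [255, 255, 253]]
380 [[252, 226, 205], [255, 247, 233], [255, 243, 229], [254, 226, 204], [255, 233, 213], [255, 249, 238], [244, 231, 223]]
396 [[242, 172, 103], [243, 175, 109], [246, 196, 153], [255, 234, 214], [255, 255, 253], [255, 255, 255], [255, 255, 255]]
vial cap side 209 [14.1 17. ]
vial cap side 209 [14.1 17. ]
```

The carrier is square to the plate: the ear edges differ by 0.5 mm. Its end edge is at y = -84.3 mm, against -84 expected. Rail blue runs straight into white with no gap. The post, driver and vial have not moved, and the hand is clear.

```bash
python3 -c "from h import *; print(ctrl.hand_in())"
```

```text
the job is handed in; nothing more can be done
None
```

I slid the carrier along the rail into the green corner and handed the job in at about 16 s: it measures flush with the rail and the green stop (final check from camera numbers only), the post, vial and screwdriver are unmoved, and the hand is clear.

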